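# Lid up the lacquer boxes

### The arm

A 7-joint arm with a two-finger parallel gripper is mounted at the origin on the work surface. World frame = base frame: x ahead of the robot, y to its left, z up, the work surface at z = 0. Lengths are in m, angles in rad, forces in N, time in s.
With the tool pointing down it reaches from about 0.425 to 0.925 m from the base axis. Payload 6.8 kg.
Tool frame: the origin (TCP) lies midway between the tips of the shut fingers; the grasp point (between the pads) lies r.grip_point_offset behind it (r.grip_point_offset is the distance from the TCP to the grasp point, in m); z points along the fingers, y is the line along which they close (so a half turn about z gives the same grasp; the last joint's range is limited). The gripper opens to 85 mm and grips with 20 to 120 N. Pads are 22 mm wide; open, the fingers measure 114 mm over their backs; the gripper's body (76 mm by 85 mm) begins 54 mm behind the grasp point. The pads swing forward as they close: fully open they stand 13 mm farther back than shut.
Start: joints at [-1.258, 0.477, 0.022, 1.555, -0.011, 1.109, -0.083], TCP at [0.276, 0.616, 0.231] pointing down, gripper open.
Joint ranges: [-2.96, 2.96], [-0.34, 2.1], [-1.41, 1.46], [0.24, 2.44], [-1.37, 4.51], [0.17, 1.92], [-2.96, 2.96]. Speed limits (rad/s): [2.39, 2.39, 3.14, 3.14, 3.14, 3.14, 3.14].

### API

Orientations are given as a rotation vector (axis times angle).
In Python, from bench import r gives the robot as it stands. The module is installed in compiled form; this text tells all that it offers.
- The arm moves only by the shell command python3 -m crank 'ROWS' [FORCE]. ROWS is JSON, a list of rows, each a list of 5 numbers: the shift along the world's x, y, z in units of 200 mm (1.0 is 200 mm), then the turn about the world's z in units of 45 degrees (1.0 is 45 degrees), then the opening, from -1 (shut) to 1 (fully open). In form: [[dx, dy, dz, turn, jaw], ...]. A call has 1 to 8 rows; each row shifts and turns the commanded pose from where the row before left it; what a row does not reach is not made up. A row lasts 1/12 s, in which the tool goes at most 41.7 mm and 7.16 degrees, less where a joint would pass 70% of its speed; a pose out of reach is approached as far as the arm can. A call with a number of a shift or a turn outside -1 to 1 is refused whole. A call with a gripper value outside its range is refused whole. The fingers move at their own pace and stop on an object; FORCE is the grip in N (left out, the last holds). Time passes only in rows, so rows that do not move let the fingers close. It gives the time, the measured TCP pose, the force, the opening and the grip force at its end, in the units of the state.
- r.get_obs(): the state, without advancing time (a new reading comes with each control period).
- r.grab_frame(name): name is "side" or "top" or "wrist"; returns the picture (400x640x3 uint8, blue, green, red); there is no depth.
- r.camera_model(name): a dict with "fx", "fy", "cx", "cy" (pixels), "distortion" ([k1, k2, p1, p2, k3] as OpenCV has them; the pictures are not rectified), "R" (3x3) and "t" (3): a world point X has camera coordinates R X + t. Camera axes: x right, y down, z forward; pixel columns grow to the right and rows downward; lengths in m; the calibration is good to about 2 mm. A picture is of the moment at which its call begins: read the wrist's pose just before it. camera_model takes no time and is no camera call; for the wrist camera it gives the pose at the moment of the call.
- r.hand_in(): hands the job in; it is judged then, once.
The state is a dict: "clock": time; "joints": joint angles; "qvel": joint speeds; "tau": joint torques, N m; "tcp_pos": TCP position; "orientation": TCP orientation; "contact_force": force on the tool from outside, world axes, zero at the start; "moment": the same for the moment, N m; "grip_width": finger opening in m; "gripper_force": force on a finger pad.
Only numpy, scipy, OpenCV 4.12 (cv2) and the standard library are available. Lean on these libraries where they do the work, as an engineer would, in place of code of your own. Each camera call takes 0.05 s, during which the arm holds its last target. There are 200 camera calls.

### The job

Close the four lacquer boxes: put each of the four loose lids on the box it belongs to by shape and size, right way up and fully home, its lip inside the opening and its flange flat on the rim. Leave the boxes standing where they are and do not disturb the vase or the brush.

Things in the scene. Friction and masses are not known exactly. Their poses are not given: they have to be found in the camera images.
- lid_round_large: The larger round lid, dark red, right way up on the table, about 90 g: flange diameter 108, lip diameter 76 mm. Bottom up: black lip 8 mm high (6 mm play all round in its box), red flange 6 mm thick, central grip 28 mm high, a round black knob of diameter 20 mm; 42 mm in all. Origin: centre of the lip's underside; z up. Fully home the origin is 42 mm above the box's origin.
- box_round_large: The larger round box, dark red lacquer outside, open and black inside, standing loose on the table, 450 g: outside diameter 100, height 50, opening diameter 88 mm, wall 6 mm. Origin: centre of its underside; z up.
- lid_round_small: The smaller round lid, dark red, right way up on the table, about 90 g: flange diameter 78, lip diameter 46 mm. Bottom up: black lip 8 mm high (6 mm play all round in its box), red flange 6 mm thick, central grip 28 mm high, a round black knob of diameter 20 mm; 42 mm in all. Origin: centre of the lip's underside; z up. Fully home the origin is 57 mm above the box's origin.
- box_round_small: The smaller round box, dark red lacquer outside, open and black inside, standing loose on the table, 450 g: outside diameter 70, height 65, opening diameter 58 mm, wall 6 mm. Origin: centre of its underside; z up.
- lid_square: The square lid, dark red, right way up on the table, about 90 g: flange 88 x 88, lip 56 x 56 mm. Bottom up: black lip 8 mm high (6 mm play all round in its box), red flange 6 mm thick, central grip 28 mm high, a square black knob, aligned with the lid, 20 x 20 mm; 42 mm in all. Origin: centre of the lip's underside; z up, x, y along the sides. Fully home the origin is 47 mm above the box's origin.
- box_square: The square box, dark red lacquer outside, open and black inside, standing loose on the table, 450 g: outside 80 x 80, height 55, opening 68 x 68 mm, wall 6 mm. Origin: centre of its underside; z up, x and y along the sides.
- lid_oblong: The oblong lid, dark red, right way up on the table, about 90 g: flange 112 (along x) x 72 (y), lip 80 x 40 mm. Bottom up: black lip 8 mm high (6 mm play all round in its box), red flange 6 mm thick, central grip 28 mm high, a black bar 46 (along x) x 18 (y) mm; 42 mm in all. Origin: centre of the lip's underside; z up, x, y along the sides. Fully home the origin is 37 mm above the box's origin.
- box_oblong: The oblong box, dark red lacquer outside, open and black inside, standing loose on the table, 450 g: outside 104 (along x) x 64 (along y), height 45, opening 92 x 52 mm, wall 6 mm. Origin: centre of its underside; z up, x and y along the sides.
- vase: Bystander: closed red bottle-shaped vase, diameter 80, height 112 mm, standing at the side. Origin: centre of its underside. Not to be disturbed.
- brush: Bystander: hand brush about 0.2 m long lying across the far side of the work. Origin: centre of its underside. Not to be disturbed.
There are look-alikes about, which are no part of the job. Leave any blue look-alike of the lid_square alone.

How it is judged:
At the end, for the whole second after the job is handed in: Every lid is on its own box, fully home (within 3 mm above its seated height), within 10 mm of the box's centre and level within 0.06 rad; every box is upright within 0.06 rad and within 40 mm of where it started; lids and boxes are at rest (horizontal distance between lid_round_large and box_round_large below 0.01 m and z of lid_round_large in the frame of box_round_large between 0.038 and 0.045 m and angle between each of lid_round_large, box_round_large, lid_round_small, box_round_small, lid_square, box_square, lid_oblong, box_oblong's own z axis and vertical below 0.06 rad and distance of each of box_round_large, box_round_small, box_square, box_oblong from where it was at the start of the episode below 0.04 m and linear speed of each of lid_round_large, box_round_large, lid_round_small, box_round_small, lid_square, box_square, lid_oblong, box_oblong below 0.02 m/s and horizontal distance between lid_round_small and box_round_small below 0.01 m and z of lid_round_small in the frame of box_round_small between 0.053 and 0.06 m and horizontal distance between lid_square and box_square below 0.01 m and z of lid_square in the frame of box_square between 0.043 and 0.05 m and horizontal distance between lid_oblong and box_oblong below 0.01 m and z of lid_oblong in the frame of box_oblong between 0.033 and 0.04 m); the robot touches nothing.
It fails at once if a box is shoved more than 40 mm from its place or tipped over (distance of any of box_round_large, box_round_small, box_square, box_oblong from where it was at the start of the episode above 0.04 m or angle between any of box_round_large, box_round_small, box_square, box_oblong's own z axis and vertical above 0.4 rad).
It fails at once if the vase is moved more than 30 mm (distance of vase from where it was at the start of the episode above 0.03 m).
It fails at once if the brush is moved more than 30 mm (distance of brush from where it was at the start of the episode above 0.03 m).
It also fails if it takes over 109 s, if anything falls off the work surface, if the arm or the gripper's body presses on something with over 40 N, if the wrist force passes 120 N, or if a joint passes its speed limit or range.

## Working session

There is one attempt and no reset: what is moved stays moved. The work goes in short steps, Python scripts to look and compute and a shell command to move; the robot and the scene stay as the last step left them, time stands still between calls to the robot, and variables do not carry over. Pictures are saved under pics/ and viewed, at most 14 in all, crops included, and the job is handed in when it is done.

```bash
mkdir -p pics; cat > h.py <<'E'
import numpy as np, cv2
from bench import r
def ray(m,px):
    K=np.array([[m["fx"],0,m["cx"]],[0,m["fy"],m["cy"]],[0,0,1.]])
    p=cv2.undistortPoints(np.array(px,float).reshape(-1,1,2),K,np.array(m["distortion"],float)).reshape(-1,2)
    R=np.array(m["R"]);t=np.array(m["t"])
    d=np.c_[p,np.ones(len(p))]@R
    return -R.T@t,d
def plane(m,px,z):
    c,d=ray(m,px); return c+d*((z-c[2])/d[:,2])[:,None]
def tri(ms,pxs):
    A=np.zeros((3,3));b=np.zeros(3);L=[]
    for m,p in zip(ms,pxs):
        c,d=ray(m,[p]);d=d[0]/np.linalg.norm(d[0]);P=np.eye(3)-np.outer(d,d);A+=P;b+=P@c;L.append((P,c))
    x=np.linalg.solve(A,b); return x,[np.linalg.norm(P@(x-c)) for P,c in L]
def proj(m,X):
    K=np.array([[m["fx"],0,m["cx"]],[0,m["fy"],m["cy"]],[0,0,1.]])
    return cv2.projectPoints(np.array(X,float).reshape(-1,3),cv2.Rodrigues(np.array(m["R"]))[0],np.array(m["t"],float),K,np.array(m["distortion"],float))[0].reshape(-1,2)
E
python3 - <<'E'
from h import *
for n in("top","side"):
    m=r.camera_model(n);f=r.grab_frame(n);cv2.imwrite(f"pics/{n}0.png",f)
    print(n,{k:np.round(v,3).tolist() for k,v in m.items()})
o=r.get_obs();print(o);print(r.grip_point_offset)
E
```

```text
top {'fx': 399.564, 'fy': 399.564, 'cx': 321.797, 'cy': 194.419, 'distortion': [-0.026, 0.0, 0.0, 0.0, 0.0], 'R': [[0.02, -1.0, -0.015], [-0.986, -0.017, -0.167], [0.167, 0.018, -0.986]], 't': [-0.088, 0.529, 1.029]}
side {'fx': 442.958, 'fy': 442.958, 'cx': 321.785, 'cy': 198.698, 'distortion': [0.025, 0.0, 0.0, 0.0, 0.0], 'R': [[0.874, -0.487, -0.013], [-0.299, -0.516, -0.802], [0.384, 0.705, -0.597]], 't': [-0.527, 0.129, 1.237]}
{'clock': 0.1, 'joints': array([-1.25809742,  0.47770057,  0.02233651,  1.55633979, -0.01148717,
        1.10931284, -0.08311593]), 'qvel': array([-0.00040307, -0.00206647,  0.00102833, -0.00322081, -0.00043905,
        0.0008304 , -0.00020254]), 'tau': array([ 3.80818106e-03, -5.97761357e+01,  1.61331441e+00, -2.81952113e+01,
        1.28605653e-02,  5.06308686e-03, -9.42486622e-06]), 'tcp_pos': array([0.27552329, 0.61562545, 0.23043954]), 'orientation': array([-6.56054403e-01, -3.07210572e+00,  2.54144991e-03]), 'contact_force': array([-0.02495415,  0.23934775, -0.44859209]), 'moment': array([-0.02324564, -0.02769788,  0.01429929]), 'gripper_force': 0.0, 'grip_width': 0.08548843096926295}
0.0187
```

View pics/top0.png

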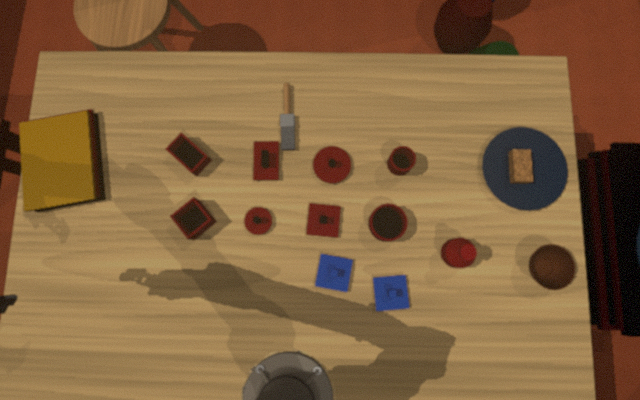

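View pics/side0.png

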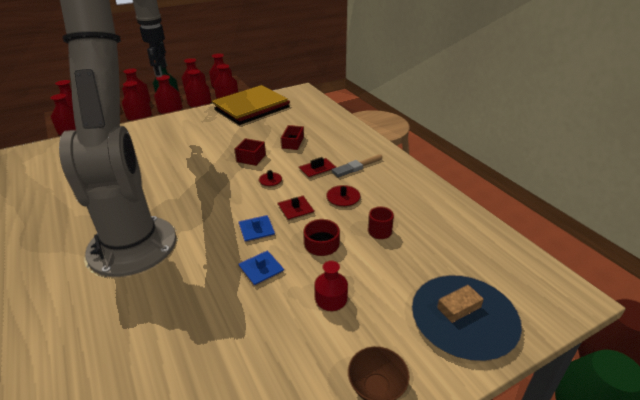

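The top picture shows the red lids: oblong (266,160), large round (332,165), small round (258,220) and square (323,220). It also shows the boxes: oblong (189,154), square (193,218), large round (388,222) and small round (401,160). The blue look-alikes are at (334,272) and (391,293), the vase at (459,252) and the brush at (288,125).

Candidates for lid_square: red (323,220), and blue (334,272) and (391,293), which are rejected by colour. The lids are told apart by outline and size.

```bash
cat > seg.py <<'E'
from h import *
def blobs(f,amin=150,thr=None):
    hsv=cv2.cvtColor(f,cv2.COLOR_BGR2HSV);H,S,V=cv2.split(hsv)
    b,g,rr=[x.astype(int) for x in cv2.split(f)]
    red=((rr-g>40)&(g<35+0.0*g)&(b<60))
    dark=(f.max(2)<60)
    m=((red|dark)*255).astype(np.uint8)
    m=cv2.morphologyEx(m,cv2.MORPH_OPEN,np.ones((3,3)))
    cs,_=cv2.findContours(m,cv2.RETR_EXTERNAL,cv2.CHAIN_APPROX_NONE)
    return m,red,dark,[c for c in cs if cv2.contourArea(c)>amin]
E
python3 - <<'E'
from seg import *
for n in("top","side"):
    f=cv2.imread(f"pics/{n}0.png");m,red,dark,cs=blobs(f)
    v=f.copy();cv2.drawContours(v,cs,-1,(0,255,0),1)
    for c in cs:
        x,y,w,h=cv2.boundingRect(c)
        if n=="top" and not(150<x<480 and 130<y<270): continue
        if n=="side" and not(200<x<420 and 100<y<320): continue
        (a,b),(w2,h2),th=cv2.minAreaRect(c)
        M=np.zeros(m.shape,np.uint8);cv2.drawContours(M,[c],-1,1,-1)
        dm=M.astype(bool)&dark; ys,xs=np.nonzero(dm)
        print(n,np.round([a,b,w2,h2,th],1),"dark",dm.sum(),(xs.mean().round(1),ys.mean().round(1)) if len(xs) else"")
    cr=v[120:280,150:480] if n=="top" else v[110:320,200:420]
    cv2.imwrite(f"pics/{n}1.png",cv2.resize(cr,None,fx=2.4,fy=2.4,interpolation=cv2.INTER_CUBIC))
E
```

```text
top [386.5 222.   30.   29.   90. ] dark 715 (np.float64(387.2), np.float64(222.3))
top [190.8 218.   21.6  23.7  51.3] dark 464 (np.float64(191.2), np.float64(218.4))
top [400.5 160.   14.   15.   90. ] dark 190 (np.float64(400.7), np.float64(160.1))
top [187.4 153.9  26.7  18.5  39.5] dark 438 (np.float64(187.6), np.float64(153.7))
side [466.6 318.2 111.9  78.   24. ] dark 5663 (np.float64(468.2), np.float64(321.4))
side [330.5 285.5  49.   31.   90. ] dark 6 (np.float64(345.2), np.float64(297.8))
side [321. 237.  34.  34.  90.] dark 878 (np.float64(321.4), np.float64(237.6))
side [380.5 222.5  29.   23.   90. ] dark 512 (np.float64(380.3), np.float64(223.9))
side [295.4 207.1  18.3  29.4  73.3] dark 76 (np.float64(295.4), np.float64(203.2))
side [343.  195.5  19.   32.   90. ] dark 64 (np.float64(343.2), np.float64(191.3))
side [270. 178.  14.  20.  90.] dark 49 (np.float64(269.7), np.float64(175.3))
side [316.2 166.3  13.9  30.7  71.6] dark 121 (np.float64(317.1), np.float64(163.4))
side [250.  151.6  28.7  23.3   8.1] dark 488 (np.float64(249.9), np.float64(152.6))
side [292. 137.  22.  20.  90.] dark 312 (np.float64(292.0), np.float64(138.2))
side [252.1 113.8  18.8  73.3  86. ] dark 466 (np.float64(253.0), np.float64(113.5))
```

View pics/top1.png

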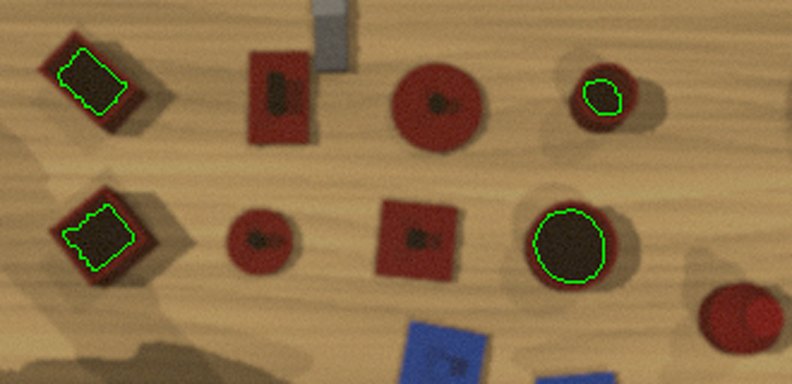

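View pics/side1.png

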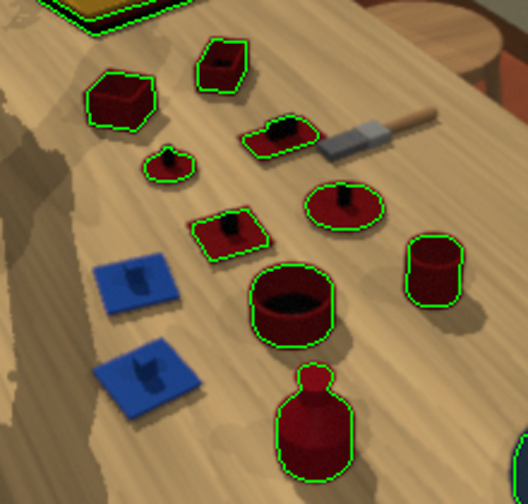

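The close crops confirm the choice: four red lids with black knobs, right way up, four open boxes, and the blue squares separate. The red threshold is too tight in the top view, so I'll use a ratio and get coarse positions.

```bash
python3 - <<'E'
s=open('seg.py').read().replace("red=((rr-g>40)&(g<35+0.0*g)&(b<60))","red=((rr>2.1*g)&(rr>1.7*b)&(rr>25))").replace("dark=(f.max(2)<60)","dark=(f.max(2)<60)")
open('seg.py','w').write(s)
E
python3 - <<'E'
from seg import *
P={}
mt=r.camera_model("top");f=cv2.imread("pics/top0.png");m,red,dark,cs=blobs(f)
for c in cs:
    (a,b),(w2,h2),th=cv2.minAreaRect(c)
    if not(150<a<480 and 130<b<270): continue
    M=np.zeros(m.shape,np.uint8);cv2.drawContours(M,[c],-1,1,-1)
    ys,xs=np.nonzero(M.astype(bool)&dark)
    z=.014 if len(xs)<180 else .052
    print(np.round([a,b,w2,h2,th],1),len(xs),"z",z,plane(mt,[(a,b)],z)[0].round(4), "rectcorners",plane(mt,cv2.boxPoints(cv2.minAreaRect(c)),z)[:,:2].round(3).tolist())
# knob triangulation top/side (dark centroids)
ms=r.camera_model("side")
f2=cv2.imread("pics/side0.png")
print(mt["t"], "cams", ray(mt,[(320,200)])[0],ray(ms,[(320,200)])[0])
m=r.camera_model("wrist");print({k:np.round(v,3).tolist() for k,v in m.items()},ray(m,[(320,200)]))
E
```

```text
[458.5 252.5  27.   33.   90. ] 0 z 0.014 [ 0.3836 -0.4482  0.014 ] rectcorners [[0.419, -0.405], [0.421, -0.494], [0.348, -0.491], [0.347, -0.403]]
[258.  220.5  25.   24.   90. ] 36 z 0.014 [0.4602 0.0959 0.014 ] rectcorners [[0.494, 0.131], [0.495, 0.064], [0.427, 0.062], [0.425, 0.127]]
[386.7 220.9  32.3  31.6  18.4] 715 z 0.052 [ 0.4615 -0.2502  0.052 ] rectcorners [[0.435, -0.197], [0.515, -0.223], [0.489, -0.304], [0.409, -0.277]]
[323.2 220.   30.1  30.1   5.2] 45 z 0.014 [ 0.4648 -0.0827  0.014 ] rectcorners [[0.427, -0.039], [0.509, -0.044], [0.503, -0.127], [0.421, -0.121]]
[192.8 218.9  32.5  29.8  52.1] 479 z 0.052 [0.4573 0.2633 0.052 ] rectcorners [[0.466, 0.323], [0.516, 0.263], [0.449, 0.204], [0.399, 0.264]]
[399.7 160.3  14.8  19.8  85.9] 191 z 0.052 [ 0.6262 -0.2865  0.052 ] rectcorners [[0.644, -0.259], [0.649, -0.312], [0.608, -0.314], [0.603, -0.261]]
[331.5 164.5  35.   35.   90. ] 43 z 0.014 [ 0.6209 -0.1028  0.014 ] rectcorners [[0.671, -0.053], [0.672, -0.151], [0.572, -0.152], [0.57, -0.055]]
[265.5 160.   36.   23.   90. ] 114 z 0.014 [0.631  0.0827 0.014 ] rectcorners [[0.683, 0.118], [0.684, 0.052], [0.58, 0.048], [0.579, 0.113]]
[188.6 155.4  30.3  19.8  41.4] 442 z 0.052 [0.631  0.2879 0.052 ] rectcorners [[0.638, 0.338], [0.68, 0.305], [0.624, 0.238], [0.582, 0.271]]
[-0.08780156  0.529043    1.02887026] cams [ 0.35168933 -0.09766364  1.1013383 ] [ 0.02408008 -1.06121949  0.83555624]
{'fx': 332.676, 'fy': 332.676, 'cx': 320.425, 'cy': 193.91, 'distortion': [-0.028, 0.0, 0.0, 0.0, 0.0], 'R': [[0.408, 0.913, 0.0], [0.874, -0.39, 0.29], [0.265, -0.118, -0.957]], 't': [-0.673, -0.039, 0.378]} (array([0.20842201, 0.6441183 , 0.37284804]), array([[ 0.28043501, -0.12615458, -0.95172368]]))
```

```bash
python3 -m crank '[[0.11,-0.16,0.05,0.1,1],[0.11,-0.16,0.05,0.1,1],[0.11,-0.16,0.05,0.1,1],[0.11,-0.16,0.05,0.1,1],[0.11,-0.16,0.05,0.1,1],[0.11,-0.16,0,0.04,1],[0.11,-0.16,0,0,1],[0.11,-0.16,0,0,1]]' && python3 -m crank '[[0.11,-0.16,0,0,1],[0.05,-0.1,0,0,1],[0,0,0,0,1]]'; python3 - <<'E'
from seg import *
o=r.get_obs();print(o["tcp_pos"],o["orientation"],o["clock"])
import pickle
m=r.camera_model("wrist");f=r.grab_frame("wrist");cv2.imwrite("pics/w1.png",f);pickle.dump(m,open("pics/w1.p","wb"))
E
```

```text
clock: 0.77
tcp_pos: [0.4524, 0.3582, 0.2813]
orientation: [0.005, -3.141, -0.0]
contact_force: [0.9, 0.6, -0.8]
grip_width: 0.0853
gripper_force: 0.0
clock: 1.02
tcp_pos: [0.4872, 0.3013, 0.2811]
orientation: [0.01, 3.141, -0.005]
contact_force: [-0.9, -0.2, 0.2]
grip_width: 0.0854
gripper_force: 0.0
[0.48717354 0.30126291 0.28111478] [ 0.01014744  3.14056526 -0.00489129] 1.0167
```

View pics/w1.png

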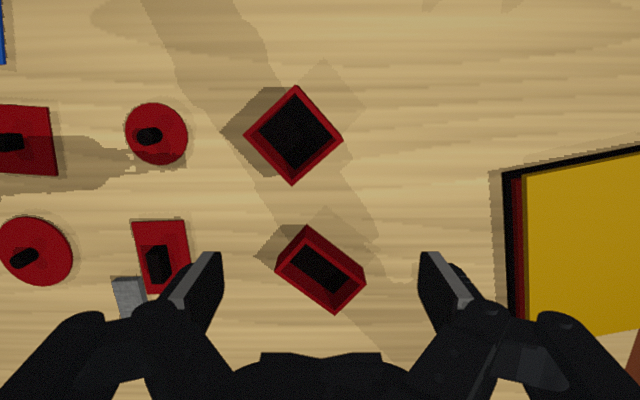

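The wrist view shows the square box rim at (293,135), the oblong box at (320,268), the small round lid at (156,133), the oblong lid at (160,255) and the fingers at the bottom. I'll step along y for more wrist views.

```bash
cat > snap.py <<'E'
import sys,pickle
from seg import *
n=sys.argv[1];m=r.camera_model("wrist");f=r.grab_frame("wrist");cv2.imwrite(f"pics/{n}.png",f);pickle.dump(m,open(f"pics/{n}.p","wb"))
E
python3 -m crank '[[-0.02,-0.18,0,0,1],[-0.02,-0.18,0,0,1],[-0.02,-0.18,0,0,1],[-0.02,-0.18,0,0,1],[0,0,0,0,1],[0,0,0,0,1]]' | grep tcp; python3 snap.py w2
python3 -m crank '[[-0.02,-0.18,0,0,1],[-0.02,-0.18,0,0,1],[-0.02,-0.18,0,0,1],[-0.02,-0.18,0,0,1],[0,-0.1,0,0,1],[0,0,0,0,1],[0,0,0,0,1]]' | grep tcp; python3 snap.py w3
python3 -m crank '[[0,-0.18,0,0,1],[0,-0.18,0,0,1],[0,-0.18,0,0,1],[0,-0.18,0,0,1],[0,-0.1,0,0,1],[0,0,0,0,1],[0,0,0,0,1]]' | grep tcp; python3 snap.py w4
python3 - <<'E'
import cv2,numpy as np
cv2.imwrite("pics/w34.png",np.vstack([cv2.resize(cv2.imread(f"pics/w{i}.png")[:310],None,fx=.9,fy=.9) for i in(3,4)]))
E
```

```text
tcp_pos: [0.4673, 0.1632, 0.2814]
tcp_pos: [0.4522, 0.0012, 0.2814]
tcp_pos: [0.4527, -0.1626, 0.2811]
```

View pics/w34.png

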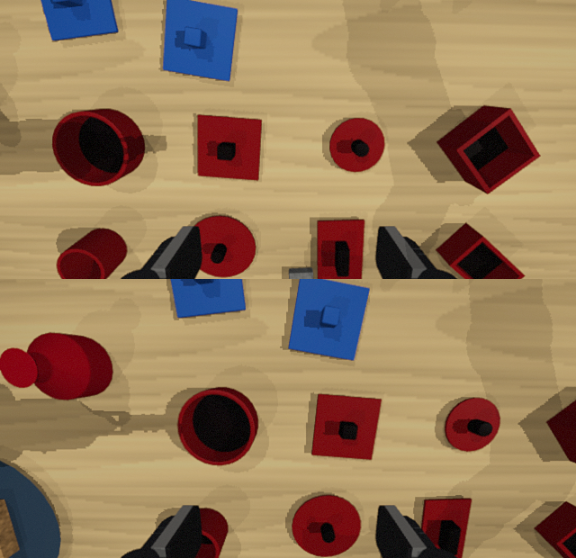

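Top: large round box (97,146), square lid (229,147), small round lid (357,145), boxes at right. Bottom: large round box (218,426), vase (60,365). I'll look at each box from overhead so its rim is the silhouette.

```bash

python3 -m crank '[[0.13,-0.15,0,0,1],[0.13,-0.15,0,0,1],[0.13,-0.14,0,0,1],[0,0,0,0,1],[0,0,0,0,1]]' | grep tcp; python3 snap.py w5
python3 -m crank '[[0.17,-0.04,0,0,1],[0.17,-0.04,0,0,1],[0.17,-0.04,0,0,1],[0.17,-0.04,0,0,1],[0.17,-0.03,0,0,1],[0,0,0,0,1],[0,0,0,0,1]]' | grep tcp; python3 snap.py w6
python3 -m crank '[[0,0.19,0,0,1],[0,0.19,0,0,1],[0,0.19,0,0,1],[0,0.19,0,0,1],[0,0.19,0,0,1],[0,0,0,0,1],[0,0,0,0,1]]' | grep tcp; python3 snap.py w7
python3 -m crank '[[0,0.19,0,0,1],[0,0.19,0,0,1],[0,0.19,0,0,1],[0,0.19,0,0,1],[0,0.17,0,0,1],[0,0,0,0,1],[0,0,0,0,1]]' | grep tcp; python3 snap.py w8
python3 -m crank '[[0,0.17,0,0,1],[0,0.17,0,0,1],[0,0.17,0,0,1],[0,0.17,0,0,1],[0,0.17,0,0,1],[0,0.17,0,0,1],[0,0,0,0,1],[0,0,0,0,1]]' | grep tcp; python3 snap.py w9
python3 -m crank '[[-0.17,-0.02,0,0,1],[-0.17,-0.02,0,0,1],[-0.17,-0.02,0,0,1],[-0.17,-0.02,0,0,1],[-0.17,-0.02,0,0,1],[0,0,0,0,1],[0,0,0,0,1]]' | egrep 'tcp|clock'; python3 snap.py w10
cat > meas.py <<'E'
import pickle,sys
from seg import *
C=dict(sq=(.457,.263,.055),ob=(.631,.288,.045),rl=(.4615,-.25,.05),rs=(.626,-.2865,.065),Lrs=(.460,.096,.014),Lsq=(.465,-.083,.014),Lrl=(.621,-.103,.014),Lob=(.631,.083,.014))
def contour(n,X,view=None):
    f=cv2.imread(f"pics/{n}.png");m=pickle.load(open(f"pics/{n}.p","rb"))
    M,red,dark,cs=blobs(f,300)
    p=proj(m,[X])[0]
    for c in cs:
        if cv2.pointPolygonTest(c,(float(p[0]),float(p[1])),False)>=0:
            x,y,w,h=cv2.boundingRect(c)
            if x>1 and y>1 and x+w<639 and y+h<270: return m,c,f,dark
    return None
if __name__=="__main__":
  for k,X in C.items():
    for i in range(1,11):
        q=contour(f"w{i}",X)
        if q is None: continue
        m,c,f,dark=q; cam=ray(m,[(320,200)])[0]
        d=np.linalg.norm(cam[:2]-np.array(X[:2]))
        P=plane(m,c.reshape(-1,2),X[2])[:,:2]
        (a,b),(w,h),th=cv2.minAreaRect((P*1000).astype(np.float32))
        (ea,eb),er,_=cv2.fitEllipse((P*1000).astype(np.float32))
        print(k,i,"d%.3f"%d,"rect",np.round([a,b,w,h,th],1),"ell",np.round([ea,eb,*er],1))
E
python3 meas.py
```

```text
tcp_pos: [0.5315, -0.2503, 0.28]
tcp_pos: [0.7012, -0.2863, 0.2798]
tcp_pos: [0.6988, -0.0947, 0.2822]
tcp_pos: [0.6991, 0.0878, 0.2815]
tcp_pos: [0.6997, 0.2902, 0.281]
clock: 6.55
tcp_pos: [0.5293, 0.267, 0.2821]
sq 1 d0.057 rect [459.9 269.4  78.9  80.9  41.3] ell [459.6 269.5  92.1  94. ]
sq 2 d0.120 rect [456.7 265.4  89.1  79.1  41.5] ell [457.1 265.5  90.9 103.3]
sq 3 d0.275 rect [455.2 255.5 105.   92.8  41.6] ell [455.7 255.6  98.7 121. ]
sq 10 d0.002 rect [460.5 268.7  79.   79.3  41.4] ell [460.5 268.7  92.2  92.3]
ob 8 d0.203 rect [641.6 290.  115.7  73.2  49.6] ell [641.3 290.   81.5 134.2]
ob 9 d0.005 rect [642.1 297.6 103.1  63.5  49.5] ell [641.9 297.5  71.9 124.5]
rl 3 d0.262 rect [ 454.5 -244.9   97.1  121.1   25.6] ell [ 456.5 -245.    96.6  122.9]
rl 4 d0.118 rect [ 456.7 -254.7   97.2  103.6   62.8] ell [ 457.7 -253.9   96.   104.4]
rl 5 d0.004 rect [ 4.596e+02 -2.567e+02  9.640e+01  9.720e+01  3.000e-01] ell [ 459.9 -256.8   96.7   97. ]
rs 6 d0.003 rect [ 629.9 -294.2   67.3   67.6   45.3] ell [ 629.9 -294.3   67.    67.4]
rs 7 d0.189 rect [ 630.2 -281.5   91.3
[... 782 characters left out ...]
.2]
Lrl 6 d0.186 rect [ 622.  -105.2  104.6  106.7    0.7] ell [ 622.2 -105.3  105.   106.2]
Lrl 7 d0.007 rect [ 6.225e+02 -1.050e+02  1.043e+02  1.054e+02  6.000e-01] ell [ 622.4 -104.6  104.8  105.1]
Lrl 8 d0.188 rect [ 622.3 -103.2  105.9  105.6   41.4] ell [ 622.5 -103.3  104.6  106.1]
Lrl 10 d0.403 rect [ 621.3 -101.3  105.   108.2   20.2] ell [ 621.3 -101.4  104.5  107.8]
Lob 5 d0.378 rect [630.2  80.  111.7  74.1   2.2] ell [629.4  80.   83.5 133. ]
Lob 7 d0.181 rect [630.8  80.6 110.4  72.    2.1] ell [630.7  80.5  81.1 133.2]
Lob 8 d0.006 rect [631.   81.3 110.1  70.9   2. ] ell [631.1  81.4  80.1 133.1]
Lob 9 d0.205 rect [631.1  82.9 110.2  72.5   1.9] ell [631.1  82.7  81.6 133.1]
```

```bash
cat > hts.py <<'E'
from meas import *
for k,i,j in [("sq",10,3),("ob",9,8),("rl",5,3),("rs",6,7),("Lrs",2,1),("Lsq",3,2),("Lrl",7,8),("Lob",8,9)]:
    ms,ps=[],[]
    s=1 if k in("sq","ob") else -1   # far edge: +y (right) or -y (left)
    for n in(i,j):
        m,c,f,dark=contour(f"w{n}",C[k])
        M=np.zeros(f.shape[:2],np.uint8);cv2.drawContours(M,[c],-1,255,-1)
        if k[0]=="L":
            M=cv2.erode(M,np.ones((5,5)))&((f.max(2)<38)*255).astype(np.uint8)
            cs,_=cv2.findContours(M,cv2.RETR_EXTERNAL,cv2.CHAIN_APPROX_NONE);c=max(cs,key=cv2.contourArea)
        p=c.reshape(-1,2).astype(float);e=p[p[:,0]*s>=(p[:,0]*s).max()-.5].mean(0)
        ms.append(m);ps.append(e)
    x,res=tri(ms,ps);print(k,np.round(x,4),"res",np.round(res,4))
E
python3 hts.py
```

```text
sq [0.463  0.3224 0.0552] res [0.0002 0.0002]
ob [0.6513 0.3549 0.0466] res [0.0003 0.0003]
rl [ 0.4544 -0.307   0.0436] res [0.0039 0.0039]
rs [ 0.6278 -0.3287  0.0614] res [0.003 0.003]
Lrs [0.4597 0.0872 0.0395] res [0.0004 0.0004]
Lsq [ 0.4625 -0.0916  0.0418] res [0.0019 0.0019]
Lrl [ 0.6215 -0.1142  0.0377] res [0.0006 0.0006]
Lob [0.6159 0.0727 0.0399] res [0.0036 0.0036]
```

Heights agree with the text: rims about 0.055, 0.047, 0.05 and 0.065, and knob tops about 0.04. Starting with the oblong lid: hover, correct, descend.

```bash
python3 -m crank '[[0.085,-0.155,-0.1,0.04,0],[0.085,-0.155,-0.1,0,0],[0.085,-0.155,-0.1,0,0],[0.085,-0.155,-0.1,0,0],[0.085,-0.155,-0.1,0,0],[0.085,-0.155,-0.1,0,0],[0,0,-0.1,0,0],[0,0,-0.1,0,0]]' 40 && python3 -m crank '[[0,0,-0.1,0,0],[0,0,0,0,0],[0,0,0,0,0]]'; python3 -c "
from bench import r
o=r.get_obs();print(o['tcp_pos'],o['joints'])"
```

```text
clock: 7.27
tcp_pos: [0.6346, 0.0775, 0.1205]
orientation: [-0.041, 3.139, -0.005]
contact_force: [-0.6, 0.9, 0.7]
grip_width: 0.0428
gripper_force: 0.0
clock: 7.52
tcp_pos: [0.6323, 0.0821, 0.1006]
orientation: [0.051, -3.14, 0.003]
contact_force: [0.8, -0.6, 0.7]
grip_width: 0.0426
gripper_force: 0.0
[0.63227002 0.08210404 0.10055924] [-0.50565343  0.58656186  0.38620738  1.77571199 -0.28294315  0.83587833
  1.61696697]
```

```bash
python3 -m crank '[[0,0,-0.15,0,0],[0,0,-0.15,0,0],[0,0,-0.11,0,0],[0,0,0,0,0],[0,0,0,0,-1],[0,0,0,0,-1],[0,0,0,0,-1],[0,0,0,0,-1]]' 40 && python3 -m crank '[[0,0,0,0,-1],[0,0,0.1,0,-1],[0,0,0.15,0,-1],[0,0,0.15,0,-1],[0,0,0.15,0,-1],[0,0,0,0,-1]]'; python3 snap.py g1
```

```text
clock: 8.18
tcp_pos: [0.6338, 0.0841, 0.0218]
orientation: [-0.054, 3.137, 0.001]
contact_force: [0.1, -0.5, 6.6]
grip_width: 0.0171
gripper_force: 40.8
clock: 8.68
tcp_pos: [0.6359, 0.0843, 0.1365]
orientation: [-0.054, 3.13, 0.004]
contact_force: [1.2, -0.3, -1.6]
grip_width: 0.0174
gripper_force: 40.0
```

View pics/g1.png

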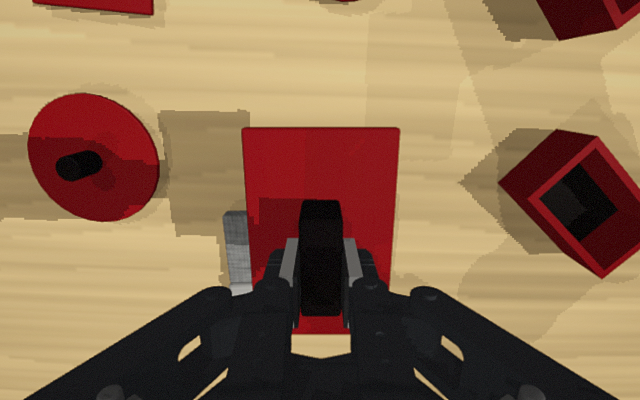

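The lid is held with the bar between the pads. The far corners of the flange are at (243,128) and (399,128). I'll compute the lid centre relative to the TCP.

```bash
python3 -m crank '[[0,0,0,0,-1],[0,0,0,0,-1]]'; python3 - <<'E'
from h import *
import pickle
m=r.camera_model("wrist");m0=pickle.load(open("pics/g1.p","rb"))
o=r.get_obs();print(o["tcp_pos"],o["orientation"])
for z in(.126,.130): print(plane(m0,[(242.5,127.5),(399.5,127.5)],z))
E
```

```text
clock: 8.9
tcp_pos: [0.6308, 0.0843, 0.1286]
orientation: [0.055, -3.14, -0.0]
contact_force: [-0.1, 0.2, -1.4]
grip_width: 0.0175
gripper_force: 40.0
[0.63083312 0.08433088 0.12856503] [ 5.50298196e-02 -3.13952715e+00 -9.77175233e-05]
[[0.57846098 0.04552474 0.126     ]
 [0.57600612 0.11650031 0.126     ]]
[[0.57799505 0.0464184  0.13      ]
 [0.57560472 0.11552806 0.13      ]]
```

```bash
python3 -m crank '[[0.006,0.134,0,0.132,-1],[0.006,0.134,0,0.132,-1],[0.006,0.134,0,0.132,-1],[0.006,0.134,0,0.132,-1],[0.006,0.134,0,0.132,-1],[0.006,0.134,0,0.132,-1],[0.006,0.134,0,0.132,-1],[0.006,0.134,0,0.132,-1]]' >/dev/null&& python3 -m crank '[[0,0,0,0,-1],[0,0,0,0,-1],[0,0,0,0,-1],[0,0,0,0,-1]]'; python3 snap.py g2; python3 -c "
from bench import r
print(r.get_obs()['joints'])"
```

```text
clock: 9.9
tcp_pos: [0.6413, 0.2963, 0.1284]
orientation: [1.311, -2.853, 0.002]
contact_force: [0.9, -0.8, -1.2]
grip_width: 0.0172
gripper_force: 39.9
[-0.64159234  0.6307736   0.17969851  1.56559817 -0.12788562  0.95822047
  2.0100583 ]
```

View pics/g2.png

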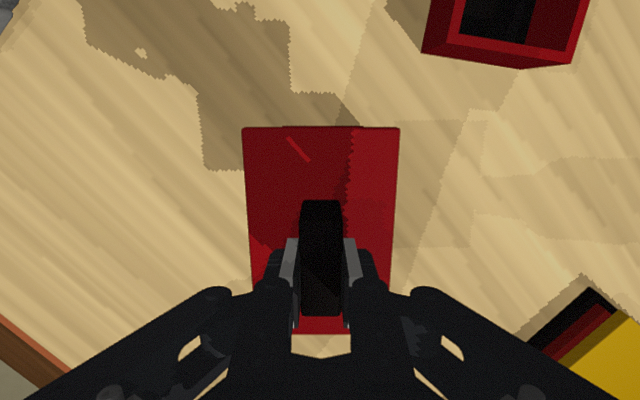

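The lid covers the box from this view, with its flange corners at (242,127) and (400,127). I'll compute the held lid's centre, now that the arm has settled.

```bash
python3 - <<'E'
from h import *
import pickle
m=pickle.load(open("pics/g2.p","rb"))
for z in(.121,.125):
    p=plane(m,[(242,127.5),(400,127.5)],z)[:,:2];w=p[1]-p[0]
    a=np.arctan2(w[1],w[0])-np.pi/2
    print(np.linalg.norm(w),np.degrees(a),p.mean(0)+.056*np.array([np.cos(a),np.sin(a)]))
E
```

```text
0.07036085139643884 49.395204888148676 [0.63923564 0.29236451]
0.0684842900615505 49.39520488814862 [0.63899009 0.292067  ]
```

```bash
python3 -m crank '[[0.015,0.025,-0.1,0,-1],[0,0,-0.1,0,-1],[0,0,-0.05,0,-1],[0,0,-0.04,0,-1],[0,0,-0.03,0,-1],[0,0,-0.01,0,-1],[0,0,0,0,-1],[0,0,0,0,-1]]'
```

```text
clock: 10.62
tcp_pos: [0.6449, 0.3036, 0.0641]
orientation: [-1.315, 2.852, -0.0]
contact_force: [-0.4, 0.3, -0.6]
grip_width: 0.0174
gripper_force: 40.0
```

```bash
python3 -m crank '[[0,0,-0.01,0,-1],[0,0,-0.01,0,-1],[0,0,-0.005,0,-1],[0,0,0,0,-1]]';  python3 -m crank '[[0,0,0,0,0],[0,0,0,0,0],[0,0,0,0,0],[0,0,0.1,0,0],[0,0,0.19,0,0],[0,0,0.19,0,0],[0,0,0.19,0,0],[0,0,0,0,0]]'; python3 snap.py g3
```

```text
clock: 10.95
tcp_pos: [0.6445, 0.3036, 0.0589]
orientation: [-1.315, 2.853, 0.0]
contact_force: [-0.7, 0.3, 1.3]
grip_width: 0.0171
gripper_force: 40.3
clock: 11.62
tcp_pos: [0.6488, 0.3052, 0.2017]
orientation: [-1.309, 2.841, 0.001]
contact_force: [2.0, 0.4, 1.2]
grip_width: 0.0426
gripper_force: 0.0
```

View pics/g3.png

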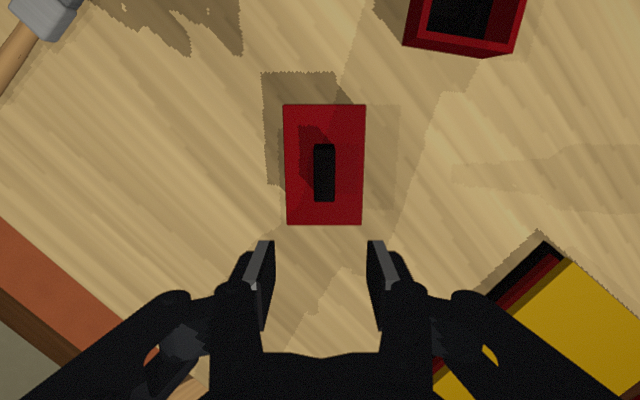

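The oblong lid sits at (325,165), aligned on its box. I'll check its centre and move on to the square lid.

```bash
cat > chk.py <<'E'
import sys
from meas import *
# chk.py view x y zplane
n=sys.argv[1];X=list(map(float,sys.argv[2:5]))
m,c,f,dark=contour(n,X)
P=plane(m,c.reshape(-1,2),X[2])[:,:2]
print(np.round(cv2.minAreaRect((P*1000).astype(np.float32))[0],1),np.round(cv2.minAreaRect((P*1000).astype(np.float32))[1:][0],1),cv2.minAreaRect((P*1000).astype(np.float32))[2])
E
python3 chk.py g3 .642 .2976 .051
python3 -m crank '[[-0.081,-0.176,0,-0.149,0],[-0.081,-0.176,0,-0.149,0],[-0.081,-0.176,0,-0.149,0],[-0.081,-0.176,0,-0.149,0],[-0.081,-0.176,0,-0.149,0],[-0.081,-0.176,0,-0.149,0],[-0.081,-0.176,0,-0.149,0],[-0.081,-0.176,0,-0.15,0]]' >/dev/null; python3 -m crank '[[-0.081,-0.176,0,0,0],[-0.081,-0.176,-0.1,0,0],[-0.081,-0.176,-0.1,0,0],[0,0,-0.15,0,0],[0,0,-0.15,0,0],[0,0,0,0,0],[0,0,0,0,0],[0,0,0,0,0]]'
```

```text
[642.4 299.1] [110.3  71. ] 49.63591766357422
clock: 13.0
tcp_pos: [0.4681, -0.0804, 0.0948]
orientation: [0.114, 3.139, -0.0]
contact_force: [0.0, 1.0, -0.6]
grip_width: 0.0429
gripper_force: 0.0
```

```bash
python3 -m crank '[[-0.016,-0.016,-0.12,0,0],[0,0,-0.12,0,0],[0,0,-0.12,0,0],[0,0,0,0,0],[0,0,0,0,0],[0,0,0,0,-1],[0,0,0,0,-1],[0,0,0,0,-1]]' && python3 -m crank '[[0,0,0,0,-1],[0,0,0.1,0,-1],[0,0,0.15,0,-1],[0,0,0.15,0,-1],[0,0,0.15,0,-1],[0,0,0,0,-1],[0,0,0,0,-1]]'
```

```text
clock: 13.67
tcp_pos: [0.466, -0.0837, 0.024]
orientation: [0.114, 3.136, 0.001]
contact_force: [-1.2, 0.3, 5.9]
grip_width: 0.0195
gripper_force: 39.8
clock: 14.25
tcp_pos: [0.4661, -0.0835, 0.1345]
orientation: [0.114, 3.134, 0.002]
contact_force: [-0.4, 0.0, -0.7]
grip_width: 0.0193
gripper_force: 39.5
```

```bash
python3 -m crank '[[-0.003,0.176,0,0.127,-1],[-0.003,0.176,0,0.127,-1],[-0.003,0.176,0,0.127,-1],[-0.003,0.176,0,0.127,-1],[-0.003,0.176,0,0.127,-1],[-0.003,0.176,0,0.127,-1],[-0.003,0.176,0,0.127,-1],[-0.003,0.176,0,0.124,-1]]' >/dev/null&& python3 -m crank '[[-0.002,0.176,0,0,-1],[-0.002,0.176,0,0,-1],[0,0,0,0,-1],[0,0,0,0,-1],[0,0,0,0,-1],[0,0,0,0,-1]]'; python3 snap.py g4; python3 - <<'E'
from h import *
import pickle
m=pickle.load(open("pics/g4.p","rb"));f=cv2.imread("pics/g4.png")
o=r.get_obs()["tcp_pos"]
b,g,rr=[x.astype(int) for x in cv2.split(f)]
M=(((rr>2.1*g)&(rr>25)|(f.max(2)<60))*255).astype(np.uint8)
# far (top) flange edge and its corners, rows sampled
c=max([c for c in cv2.findContours(M[:230],cv2.RETR_EXTERNAL,cv2.CHAIN_APPROX_NONE)[0] if cv2.pointPolygonTest(c,(320.,180.),False)>=0],key=cv2.contourArea).reshape(-1,2)
y0=c[:,1].min();q=c[(c[:,1]<y0+4)];L=q[q[:,0].argmin()];R=q[q[:,0].argmax()];print(L,R,o)
z=o[2]-.024+.014
p=plane(m,[L,R],z)[:,:2];w=p[1]-p[0];a=np.arctan2(w[1],w[0])-np.pi/2
print(np.linalg.norm(w),np.degrees(a),p.mean(0)+.044*np.array([np.cos(a),np.sin(a)]))
E
```

```text
clock: 15.42
tcp_pos: [0.4585, 0.2664, 0.1315]
orientation: [1.107, -2.938, 0.002]
contact_force: [-0.6, -0.2, -0.2]
grip_width: 0.0193
gripper_force: 39.5
[272 145] [373 145] [0.45873225 0.26644194 0.13170824]
0.04632890578647398 41.34437079682597 [0.45285519 0.26084485]
```

View pics/g4.png

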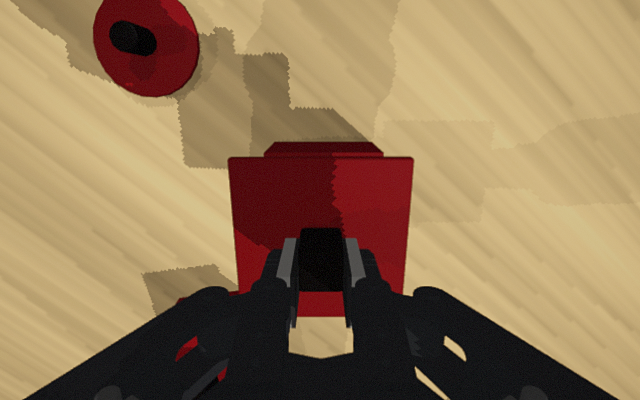

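The held flange's far corners are at (228.5,157) and (414,157). The box edge behind it is at v=142.

```bash
python3 - <<'E'
from h import *
import pickle
m=pickle.load(open("pics/g4.p","rb"))
for z in (.118,.122):
    p=plane(m,[(228.5,157),(414,157)],z)[:,:2];w=p[1]-p[0];a=np.arctan2(w[1],w[0])-np.pi/2
    print(np.linalg.norm(w),np.degrees(a),p.mean(0)+.0435*np.array([np.cos(a),np.sin(a)]))
E
```

```text
0.08819249693025247 41.34146273415876 [0.45752396 0.26421204]
0.08593219594601026 41.34146273415876 [0.45697489 0.26371317]
```

```bash
python3 -m crank '[[0.015,0.02,-0.08,0,-1],[0,0,-0.08,0,-1],[0,0,-0.05,0,-1],[0,0,-0.04,0,-1],[0,0,-0.03,0,-1],[0,0,-0.01,0,-1],[0,0,-0.01,0,-1],[0,0,-0.005,0,-1]]'; python3 -m crank '[[0,0,0,0,-1],[0,0,0,0,-1]]'
```

```text
clock: 16.13
tcp_pos: [0.462, 0.2723, 0.0712]
orientation: [-1.11, 2.938, 0.0]
contact_force: [-0.1, -0.2, 0.2]
grip_width: 0.019
gripper_force: 39.5
clock: 16.3
tcp_pos: [0.462, 0.2724, 0.0715]
orientation: [-1.11, 2.938, 0.0]
contact_force: [-0.5, 0.1, -1.0]
grip_width: 0.0189
gripper_force: 39.5
```

```bash
python3 -m crank '[[0,0,0,0,0],[0,0,0,0,0],[0,0,0,0,0],[0,0,0.1,0,0],[0,0,0.19,0,0],[0,0,0.19,0,0],[0,0,0.19,0,0],[0,0,0,0,0]]'; python3 snap.py g5;python3 chk.py g5 .4605 .2687 .061;
python3 -m crank '[[0.09,-0.17,0,-0.12,0],[0.09,-0.17,0,-0.12,0],[0.09,-0.17,0,-0.12,0],[0.09,-0.17,0,-0.12,0],[0.09,-0.17,0,-0.12,0],[0.09,-0.17,0,-0.12,0],[0.09,-0.17,0,-0.12,0],[0.09,-0.17,0,-0.08,0]]' >/dev/null; python3 -m crank '[[0.08,-0.17,0,0,0],[0,-0.17,-0.1,0,0],[0,-0.17,-0.1,0,0],[0,0,-0.15,0,0],[0,0,-0.15,0,0],[0,0,0,0,0],[0,0,0,0,0],[0,0,0,0,0]]'
```

```text
clock: 16.97
tcp_pos: [0.4656, 0.2745, 0.2126]
orientation: [-1.105, 2.928, 0.006]
contact_force: [1.4, -0.1, -0.2]
grip_width: 0.0428
gripper_force: 0.0
[460.5 269.2] [87.8 86.9] 41.416236877441406
clock: 18.35
tcp_pos: [0.6223, -0.1014, 0.1059]
orientation: [-0.001, 3.141, -0.0]
contact_force: [0.7, 0.0, 1.3]
grip_width: 0.0428
gripper_force: 0.0
```

View pics/g5.png

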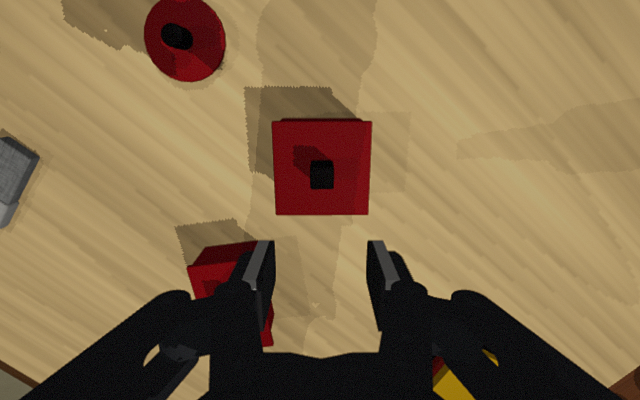

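The square lid is centred at (322,167). Now the large round lid.

```bash
python3 -m crank '[[0,-0.016,-0.15,0,0],[0,0,-0.15,0,0],[0,0,-0.11,0,0],[0,0,0,0,0],[0,0,0,0,0],[0,0,0,0,-1],[0,0,0,0,-1],[0,0,0,0,-1]]' && python3 -m crank '[[0,0,0,0,-1],[0,0,0.1,0,-1],[0,0,0.15,0,-1],[0,0,0.15,0,-1],[0,0,0.15,0,-1],[0,0,0,0,-1],[0,0,0,0,-1],[0,0,0,0,-1]]'
```

```text
clock: 19.02
tcp_pos: [0.6237, -0.105, 0.0258]
orientation: [-0.0, 3.137, 0.0]
contact_force: [-1.0, 0.8, 5.5]
grip_width: 0.0182
gripper_force: 38.9
clock: 19.68
tcp_pos: [0.6217, -0.1046, 0.1337]
orientation: [-0.001, 3.141, 0.001]
contact_force: [0.7, 1.0, -2.3]
grip_width: 0.0182
gripper_force: 39.3
```

```bash
python3 -m crank '[[-0.134,-0.127,0,0,-1],[-0.134,-0.127,0,0,-1],[-0.134,-0.127,0,0,-1],[-0.134,-0.127,0,0,-1],[-0.134,-0.127,0,0,-1],[-0.134,-0.127,0,0,-1],[0,0,0,0,-1],[0,0,0,0,-1]]' >/dev/null&& python3 -m crank '[[0,0,0,0,-1],[0,0,0,0,-1]]'; python3 snap.py g6
```

```text
clock: 20.52
tcp_pos: [0.4618, -0.256, 0.1325]
orientation: [0.004, -3.141, -0.001]
contact_force: [0.2, 0.1, -1.8]
grip_width: 0.0181
gripper_force: 39.3
```

View pics/g6.png

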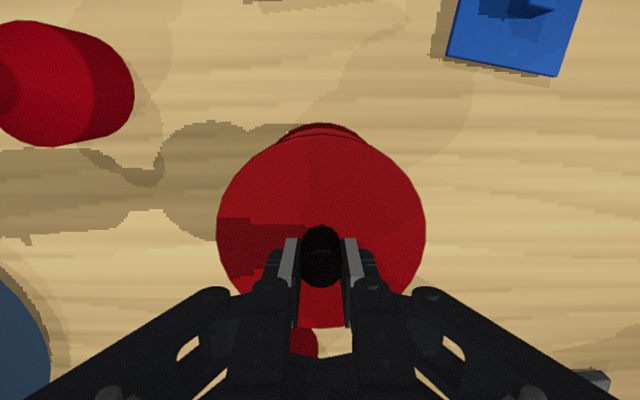

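The held large round flange spans (216..426, about 232), with its top edge at (321,134).

```bash
python3 - <<'E'
from seg import *
import pickle
m=pickle.load(open("pics/g6.p","rb"));f=cv2.imread("pics/g6.png")
b,g,rr=[x.astype(int) for x in cv2.split(f)]
M=(((rr>2.1*g)&(rr>1.7*b)&(rr>25))*255).astype(np.uint8)
pts=[]
for v in range(165,250,5):
    xs=np.nonzero(M[v,150:480])[0]+150; pts+=[(xs.min(),v),(xs.max(),v)]
P=plane(m,pts,.1207)[:,:2]
A=np.c_[2*P,np.ones(len(P))];s=np.linalg.lstsq(A,(P**2).sum(1),rcond=None)[0]
print(s[:2],np.sqrt(s[2]+s[:2]@s[:2]))
E
```

```text
[ 0.45921242 -0.257594  ] 0.05258531243155796
```

```bash
python3 -m crank '[[0.003,0.005,-0.08,0,-1],[0,0,-0.08,0,-1],[0,0,-0.06,0,-1],[0,0,-0.04,0,-1],[0,0,-0.03,0,-1],[0,0,-0.02,0,-1],[0,0,-0.01,0,-1],[0,0,0,0,-1]]'; python3 -m crank '[[0,0,0,0,-1],[0,0,0,0,-1]]'
```

```text
clock: 21.23
tcp_pos: [0.4616, -0.2564, 0.069]
orientation: [0.0, -3.141, -0.0]
contact_force: [0.6, -1.1, -0.9]
grip_width: 0.0185
gripper_force: 39.3
clock: 21.4
tcp_pos: [0.4619, -0.2566, 0.0696]
orientation: [-0.0, 3.141, -0.0]
contact_force: [0.6, -0.4, -1.6]
grip_width: 0.0185
gripper_force: 39.3
```

```bash
python3 -m crank '[[0,0,-0.008,0,-1],[0,0,0,0,0],[0,0,0,0,0],[0,0,0,0,0],[0,0,0.1,0,0],[0,0,0.19,0,0],[0,0,0.19,0,0],[0,0,0.19,0,0]]' >/dev/null; python3 -m crank '[[0,0,0,0,0],[0,0,0,0,0]]';python3 snap.py g7;python3 chk.py g7 .4598 -.2567 .056;
python3 -m crank '[[0,0.18,0,0,0],[0,0.18,0,0,0],[0,0.18,0,0,0],[0,0.18,0,0,0],[0,0.18,0,0,0],[0,0.18,0,0,0],[0,0.18,0,0,0],[0,0.18,0,0,0]]' >/dev/null; python3 -m crank '[[0,0.18,0,0,0],[0,0.14,-0.1,0,0],[0,0,-0.15,0,0],[0,0,-0.15,0,0],[0,0,-0.15,0,0],[0,0,0,0,0],[0,0,0,0,0],[0,0,0,0,0]]'
```

```text
clock: 22.23
tcp_pos: [0.463, -0.2569, 0.2039]
orientation: [-0.0, 3.136, -0.002]
contact_force: [0.3, 0.6, -1.1]
grip_width: 0.0431
gripper_force: 0.0
[ 460.  -257.9] [105.8 105.3] 57.31101608276367
clock: 23.62
tcp_pos: [0.4617, 0.0954, 0.092]
orientation: [-0.001, -3.141, 0.0]
contact_force: [1.0, 0.0, 1.0]
grip_width: 0.0428
gripper_force: 0.0
```

Large round lid is within 1.5 mm and at the right scale for home. Small round lid next.

```bash
python3 -m crank '[[-0.008,0.003,-0.12,0,0],[0,0,-0.12,0,0],[0,0,-0.1,0,0],[0,0,0,0,0],[0,0,0,0,0],[0,0,0,0,-1],[0,0,0,0,-1],[0,0,0,0,-1]]' && python3 -m crank '[[0,0,0,0,-1],[0,0,0.1,0,-1],[0,0,0.17,0,-1],[0,0,0.17,0,-1],[0,0,0.17,0,-1],[0,0,0,0,-1],[0,0,0,0,-1],[0,0,0,0,-1]]'
```

```text
clock: 24.28
tcp_pos: [0.4614, 0.0968, 0.0253]
orientation: [-0.0, 3.139, 0.002]
contact_force: [-0.9, 0.4, 9.2]
grip_width: 0.0185
gripper_force: 38.8
clock: 24.95
tcp_pos: [0.4597, 0.0964, 0.1459]
orientation: [-0.001, 3.141, 0.001]
contact_force: [-0.6, 0.4, -1.0]
grip_width: 0.0181
gripper_force: 39.5
```

```bash
python3 -m crank '[[0.078,-0.178,0,0,-1],[0.078,-0.178,0,0,-1],[0.078,-0.178,0,0,-1],[0.078,-0.178,0,0,-1],[0.078,-0.178,0,0,-1],[0.078,-0.178,0,0,-1],[0.078,-0.178,0,0,-1],[0.078,-0.178,0,0,-1]]' >/dev/null&& python3 -m crank '[[0.078,-0.178,0,0,-1],[0.078,-0.178,0,0,-1],[0.078,-0.174,0,0,-1],[0,0,0,0,-1],[0,0,0,0,-1],[0,0,0,0,-1],[0,0,0,0,-1]]'; python3 snap.py g8;  python3 - <<'E'
from seg import *
import pickle
m=pickle.load(open("pics/g8.p","rb"));f=cv2.imread("pics/g8.png")
z=r.get_obs()["tcp_pos"][2]-.0253+.014
b,g,rr=[x.astype(int) for x in cv2.split(f)]
M=(((rr>2.1*g)&(rr>1.7*b)&(rr>25))*255).astype(np.uint8)
pts=[]
for v in range(200,265,4):
    xs=np.nonzero(M[v,200:440])[0]+200; pts+=[(xs.min(),v),(xs.max(),v)]
print(pts)
P=plane(m,pts,z)[:,:2]
A=np.c_[2*P,np.ones(len(P))];s=np.linalg.lstsq(A,(P**2).sum(1),rcond=None)[0]
print(s[:2],np.sqrt(s[2]+s[:2]@s[:2]))
E
```

```text
clock: 26.2
tcp_pos: [0.631, -0.2926, 0.1441]
orientation: [0.003, -3.139, -0.003]
contact_force: [0.6, 0.5, -0.4]
grip_width: 0.0182
gripper_force: 39.6
[(np.int64(257), 200), (np.int64(384), 200), (np.int64(255), 204), (np.int64(387), 204), (np.int64(253), 208), (np.int64(388), 208), (np.int64(251), 212), (np.int64(390), 212), (np.int64(249), 216), (np.int64(392), 216), (np.int64(248), 220), (np.int64(394), 220), (np.int64(248), 224), (np.int64(394), 224), (np.int64(247), 228), (np.int64(395), 228), (np.int64(246), 232), (np.int64(395), 232), (np.int64(246), 236), (np.int64(396), 236), (np.int64(246), 240), (np.int64(396), 240), (np.int64(247), 244), (np.int64(395), 244), (np.int64(247), 248), (np.int64(394), 248), (np.int64(248), 252), (np.int64(393), 252), (np.int64(249), 256), (np.int64(393), 256), (np.int64(251), 260), (np.int64(392), 260), (np.int64(252), 264), (np.int64(389), 264)]
[ 0.62882785 -0.29391955] 0.03761353931908255
```

View pics/g8.png

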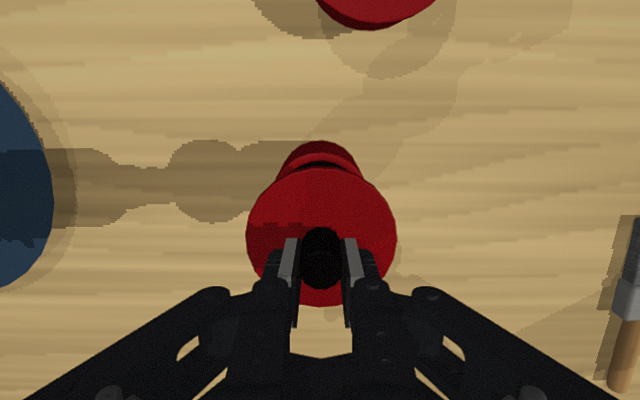

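The small round lid is held over its box, with the box's far rim at (320,150). The error is about 1 mm. Lowering it now.

```bash
python3 -m crank '[[0.006,-0.003,-0.08,0,-1],[0,0,-0.08,0,-1],[0,0,-0.05,0,-1],[0,0,-0.04,0,-1],[0,0,-0.03,0,-1],[0,0,-0.02,0,-1],[0,0,-0.01,0,-1],[0,0,0,0,-1]]'; python3 -m crank '[[0,0,0,0,-1],[0,0,0,0,-1]]'
```

```text
clock: 26.92
tcp_pos: [0.6328, -0.2951, 0.0834]
orientation: [0.0, -3.142, -0.0]
contact_force: [-0.7, -0.4, -0.7]
grip_width: 0.0181
gripper_force: 39.6
clock: 27.08
tcp_pos: [0.6331, -0.2954, 0.0841]
orientation: [-0.0, 3.141, -0.001]
contact_force: [-0.3, -0.1, -0.1]
grip_width: 0.018
gripper_force: 39.6
```

Release, rise, then back off between the boxes for a final check of all four.

```bash
python3 -m crank '[[0,0,-0.01,0,-1],[0,0,0,0,0],[0,0,0,0,0],[0,0,0,0,0],[0,0,0.1,0,0],[0,0,0.19,0,0],[0,0,0.19,0,0],[0,0,0.19,0,0]]' >/dev/null; python3 -m crank '[[0.17,0,0.05,0,0],[0.17,0,0.05,0,0],[0,0,0,0,0],[0,0,0,0,0]]' |grep tcp;python3 snap.py h1
python3 chk.py h1 .63 -.2943 .071
python3 -m crank '[[-0.17,0.05,0.05,0,0],[-0.17,0.05,0,0,0],[-0.17,0.05,0,0,0],[-0.17,0.05,0,0,0],[-0.17,0.0,0,0,0],[0,0,0,0,0],[0,0,0,0,0]]' |grep tcp;python3 snap.py h2
python3 chk.py h2 .46 -.257 .056
python3 -m crank '[[0,0.19,0,0,0],[0,0.19,0,0,0],[0,0.19,0,0,0],[0,0.19,0,0,0],[0,0.19,0,0,0],[0,0.19,0,0,0],[0,0.19,0,0,0],[0,0.19,0,0,0]]' >/dev/null; python3 -m crank '[[0,0.19,0,0,0],[0,0.19,0,0,0],[0,0.19,0,0,0],[0,0.19,0,0,0],[0,0.19,0,0,0],[0,0,0,0,0],[0,0,0,0,0]]' |egrep "tcp|clock";python3 snap.py h3
python3 chk.py h3 .4605 .2687 .061
python3 - <<'E'
from h import *
a=[r.grab_frame("side")[90:320,190:430]]
cv2.imwrite("pics/fin.png",cv2.resize(a[0],None,fx=2.5,fy=2.5,interpolation=cv2.INTER_CUBIC))
E
```

```text
tcp_pos: [0.7026, -0.2941, 0.2354]
[ 632.  -296.5] [75.2 75.7] 0.17511694133281708
tcp_pos: [0.5275, -0.2558, 0.2455]
[ 460.4 -257.8] [105.7 105.5] 71.02700805664062
clock: 30.02
tcp_pos: [0.5306, 0.2424, 0.2447]
[461.5 270. ] [86.7 86.8] 41.482486724853516
```

View pics/fin.png

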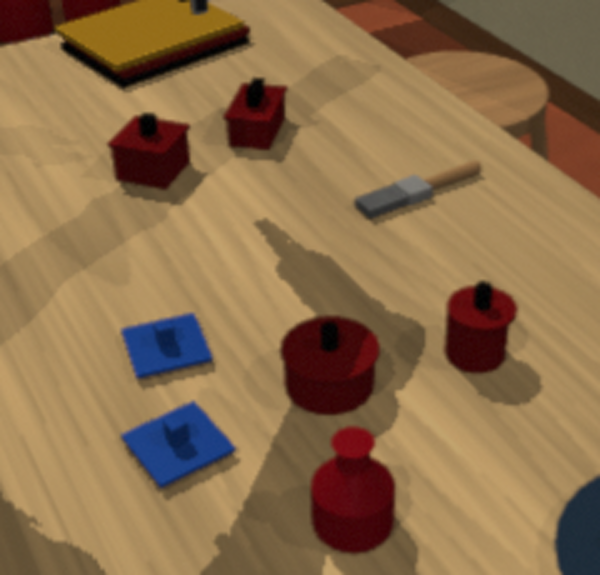

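All four boxes are closed and level, and each flange measures the size expected at its seated height. The vase and brush are where they were. Handing in.

```bash
python3 -c "
from bench import r
print(r.hand_in())"
```

```text
the job is handed in; nothing more can be done
None
```

All four lids are on their own boxes and the job is handed in at about 30 s. By camera they look level and fully home, within about 3 mm of centre, with the vase, brush and blue look-alikes left alone; the hand-in gave no verdict.

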